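# Hold a plaster hand in the bench holder without crushing it

### The arm

A 6-joint arm with a two-finger parallel gripper is mounted at the origin on the work surface. World frame = base frame: x ahead of the robot, y to its left, z up, the work surface at z = 0. Lengths are in m, angles in degrees, forces in N, time in s.
With the tool pointing down it reaches from about 0.4 to 0.825 m from the base axis. Payload 7 kg.
Tool frame: the origin (TCP) lies midway between the tips of the shut fingers; the grasp point (between the pads) lies 19 mm behind it (r.grip_depth is the distance from the TCP to the grasp point, in m); z points along the fingers, y is the line along which they close (so a half turn about z gives the same grasp; the last joint's range is limited). The gripper opens to 88 mm and grips with 3 to 60 N. Pads are 19 mm wide; open, the fingers measure 130 mm over their backs; the gripper's body (78 mm by 193 mm) begins 47 mm behind the grasp point.
Start: joints at [83.142, 20.546, 0.682, 0, -70.136, -16.507], TCP at [0.268, 0.62, 0.227] pointing down, gripper open.
Joint ranges: [-176.03, 176.03], [-82.01, 121.73], [-58.28, 71.71], [-173.87, 95.51], [-174.79, -0.11], [-173.66, 173.66]. Speed limits (degrees/s): [136.94, 136.94, 172.46, 180, 180, 180].

### API

Orientations are given as [roll, pitch, yaw] about the fixed x, y, z axes, in that order (R = Rz(yaw) Ry(pitch) Rx(roll)).
In Python, from plant import r, capture, close_job, search_frame, outline_of gives the robot as it stands.
- The arm moves only by the shell command python3 -m creep 'ROWS' [FORCE]. ROWS is JSON, a list of rows, each a list of 7 numbers: the finger opening in mm, from 0 to 87.6, then the shift along the world's x, y, z in units of 25 mm (1.0 is 25 mm), then the turn, a rotation vector about the world's x, y, z in degrees. In form: [[hand, x, y, z, ax, ay, az], ...]. A call has 1 to 8 rows; each row shifts and turns the commanded pose from where the row before left it; what a row does not reach is not made up. A row lasts 1/12 s, in which the tool goes at most 41.7 mm and 7.16 degrees, less where a joint would pass 70% of its speed; a pose out of reach is approached as far as the arm can. A call is refused whole if a number of a shift passes 1 or a number of a turn 7.16, either way. A call with a gripper value outside its range is refused whole. The fingers move at their own pace and stop on an object; FORCE is the grip in N (left out, the last holds). Time passes only in rows, so rows that do not move let the fingers close. It gives the time, the measured TCP pose, the force, the opening and the grip force at its end, in the units of the state.
- r.get_state(): the state, without advancing time (a new reading comes with each control period).
- capture(name): name is "side" or "top"; returns a dict with "frame" (480x640x3 uint8, red, green, blue), "K" (3x3 intrinsics, pixels), "origin" and "rotation" of the camera in the world. Camera axes: x right, y down, z forward; pixel columns grow to the right and rows downward; lengths in m; the calibration is good to about 2 mm. A picture is of the moment at which its call begins. There is no depth.
- close_job(): hands the job in; it is judged then, once.
Trained networks look in a picture, given as the dict that the camera call returned (one of the last four; its "shot" number tells which), for a name from the list of things; names that differ only in an ending like _2 or _b are one class to them, and where a whole thing is asked for, a point or a joint stands for the part that bears it (a point fixed in the world has none). Each returns a list of dicts, best first, with "conf" (0 to 1); they miss things now and then, are a little off and sometimes report something else, mostly with a low value. They report only what shows in the picture. A call takes as long as a camera call. They do not tell look-alikes from the thing itself.
- search_frame(picture, target): "bbox" ([left, top, right, bottom] in pixels, round what is visible of it).
- outline_of(picture, target): "region" (480x640 bool, what is visible of it) and "bbox" ([left, top, right, bottom] in pixels, round what is visible of it).
The state is a dict: "time_s": time; "joints": joint angles; "qd": joint speeds; "joint_torque": joint torques, N m; "tcp_pos": TCP position; "eef_rot": TCP orientation; "contact_force": force on the tool from outside, world axes, zero at the start; "moment": the same for the moment, N m; "gripper_width": finger opening in m; "gripper_force": force on a finger pad.
Only numpy, scipy, OpenCV 4.12 (cv2) and the standard library are available. Lean on these libraries where they do the work, as an engineer would, in place of code of your own. Each camera call takes 0.05 s, during which the arm holds its last target. There are 200 camera calls.

### The job

Take the plaster cast of the open hand from the drying board and lay it palm down, straight and centred on the bed of the bench holder with its fingertips towards the fixed stop, then close the sliding jaw until the fingertips rest against the stop and the jaw's sprung pad is pushed about half-way in by the wrist end, so the hand stays held. The plaster is brittle: grip it lightly, set it down without a bump and never press it hard or drive the pad fully in; leave the other casts and the tools where they lie.

Things in the scene. Friction and masses are not known exactly. Their poses are not given: they have to be found in the camera images.
- cast: Brittle plaster open hand, palm down, 0.15-0.27 kg, 120 long. Origin: underside, mid-length. x to the fingertips (x=60), z up. Wrist block x -60 to -15, 42 wide, 34 high, flat end; palm x -32 to 18, 50 wide, 28 high; fingers 18 high; thumb at +y from x=0 to 43, out to y=47. Grasp across the palm at x=-14. Keep the grip under 25 N a finger, any push or bump under 15 N
- fingertips (a point): Point at the ends of the two longest fingers of the hand, 60 from its origin along its x, 10 above its underside
- holder: Bench holder, fixed to the bench: steel bed 280 long (x), 90 wide (y), top 20 above the bench. Origin: centre of its underside. x points along the bed from the sliding jaw to the fixed stop, z up. The stop is an upright cork-faced plate 80 wide at the +x end, its face at x = +110, its top 66 above the bench
- bed (a point): Point on the top of the bed under the place where the hand's origin belongs: on the centre line, 60 in front of the stop's face; axes as the holder
- stop_face (a point): Point on the face of the fixed stop, on the centre line, 10 above the bed; axes as the holder
- jaw (a joint): Travel of the sliding jaw towards the stop in m: 0 fully open, 0.120 fully closed. The gap between the free pad's face and the stop is 180 mm less this travel. The jaw stays where it is left and takes about 9 N to slide
- jaw_grip (a point): Point on the jaw's upright wooden handle, on its centre line, 82 above the bench. Handle: 14 thick (holder's x), 26 wide (y), 55 to 101 above the bench; pinch it from above along the holder's x. Jaw block below: 30 thick, 80 wide, top 55 above the bench. The free pad's face is 35 ahead of the handle's centre line
- pad (a joint): How far the sprung cork pad on the front of the jaw is pushed back into it, in m: 0 free, 0.012 fully in. The spring gives 0.6 N per mm
- pad_face (a point): Centre of the pad's face (36 wide, 24 high), 17 above the bed
- board: Plywood drying board, 260 by 260, 12 thick, fixed to the bench; origin at the centre of its underside
- fist: Plaster cast of a fist, bystander on the board: 75 long (x -40 to +40), 56 wide, 46 high; origin on its underside
- stump: Plaster cast of a wrist stump, bystander standing upright on the board: round, 58 across at the foot, 44 at the top, 85 high; origin at the centre of its foot
- rack: Wooden tool rack fixed to the bench between board and holder: block 200 long (x), 36 thick (y), 60 high, with five upright tool handles (24 thick) in a row, up to 165 above the bench: carry over or round it. Origin at the centre of its underside
- hammer: Hammer, bystander lying on the bench beyond the work, 270 long along its x; origin near its middle
There are look-alikes about, which are no part of the job. Leave any orange or red look-alike of the cast alone.

How it is judged:
By the outcome, as a careful person would: the job done as asked, in the order asked, and still so for the second after the job is handed in, with the robot touching nothing.
It also fails if it takes over 72 s, if anything falls off the work surface, if the arm or the gripper's body presses on something with over 40 N, if the wrist force passes 120 N, or if a joint passes its speed limit or range.

## Working session

There is one attempt and no reset: what is moved stays moved. The work goes in short steps, Python scripts to look and compute and a shell command to move; the robot and the scene stay as the last step left them, time stands still between calls to the robot, and variables do not carry over. Pictures are saved under pics/ and viewed, at most 10 in all, crops included, and the job is handed in when it is done.

```bash
mkdir -p pics; ls
cat > h.py <<'E'
import numpy as np,cv2,json
from plant import r,capture,close_job,search_frame,outline_of
def save(p,n): cv2.imwrite('pics/'+n,p['frame'][:,:,::-1])
def ray(p,u,v,z):
    d=np.array(p['rotation'])@np.linalg.inv(p['K'])@np.array([u,v,1.]); o=np.array(p['origin'])
    return o+d*(z-o[2])/d[2]
def proj(p,X):
    c=np.array(p['rotation']).T@(np.array(X,float)-p['origin']); c=np.array(p['K'])@c; return c[:2]/c[2]
E
python3 - <<'E'
from h import *
for n in ('top','side'):
    p=capture(n); save(p,n+'1.png'); print(n,p['origin'],np.round(p['rotation'],3).tolist(),np.array(p['K']).tolist())
    for t in ('cast','holder','jaw','board','fist','stump','rack','hammer'):
        print(t,[(np.round(d['bbox']).tolist(),round(d['conf'],2)) for d in search_frame(p,t)])
print(r.get_state())
E
```

```text
pics
top [0.28789649 0.01836496 1.35089674] [-167.047, 0.191, -93.457] [[590.4205739856542, 0.0, 318.8808300531523], [0.0, 590.4205739856542, 241.49376867272588], [0.0, 0.0, 1.0]]
cast [([369.0, 252.0, 410.0, 303.0], 0.93), ([169.0, 233.0, 295.0, 286.0], 0.71), ([396.0, 335.0, 447.0, 389.0], 0.69), ([280.0, 324.0, 326.0, 372.0], 0.67)]
holder [([172.0, 235.0, 296.0, 290.0], 0.63)]
jaw [([228.0, 241.0, 255.0, 276.0], 0.75)]
board [([358.0, 200.0, 477.0, 312.0], 0.8), ([227.0, 239.0, 256.0, 278.0], 0.56)]
fist [([396.0, 208.0, 429.0, 244.0], 0.59)]
stump [([430.0, 258.0, 461.0, 286.0], 0.79)]
rack [([308.0, 205.0, 330.0, 309.0], 0.88), ([226.0, 238.0, 252.0, 277.0], 0.52)]
hammer [([241.0, 132.0, 358.0, 164.0], 0.66)]
side [ 0.4671901  -0.64197468  0.8931634 ] [-141.788, -0.027, -8.237] [[615.6395666728779, 0.0, 310.19060391420203], [0.0, 615.6395666728779, 240.20564679890344], [0.0, 0.0, 1.0]]
cast [([158.0, 219.0, 225.0, 278.0], 0.98), ([126.0, 353.0, 202.0, 431.0], 0.84), ([250.0, 312.0, 320.0, 357.0], 0.56)]
holder [([263.0, 112.0, 338.0, 239.0], 0.87)]
jaw [([278.0, 154.0, 319.0, 
[... 300 characters left out ...]
8.0], 0.36)]
{'time_s': 0.9, 'joints': array([ 8.31432933e+01,  2.05452710e+01,  6.81323876e-01, -1.61085807e-03,
       -7.01366872e+01, -1.65060749e+01]), 'qd': array([ 0.04389   , -0.0079481 ,  0.03496648,  0.01411738, -0.09934422,
        0.0847651 ]), 'joint_torque': array([-6.61875947e-04, -5.82359505e+01,  2.93301934e+01,  7.00169429e+00,
        1.26074004e-02, -1.69295942e-05]), 'tcp_pos': array([0.26767826, 0.61961507, 0.22656364]), 'eef_rot': array([ 1.79998961e+02,  1.27233592e-03, -2.33633289e+01]), 'contact_force': array([ 0.13007014, -0.2768404 , -0.73334446]), 'moment': array([ 0.00993177,  0.01246397, -0.02872798]), 'gripper_force': 0.0, 'gripper_width': 0.08769959056234083}
```

View pics/top1.png

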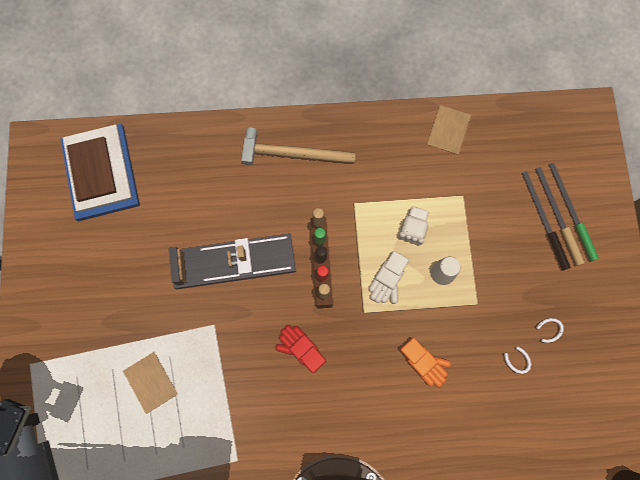

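View pics/side1.png

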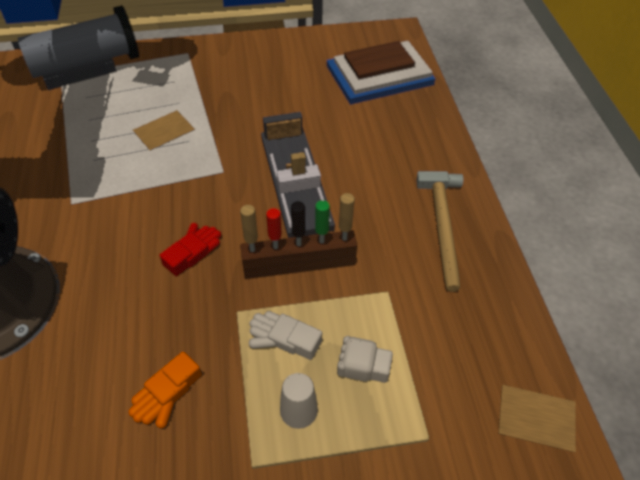

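```bash
cat > h.py <<'E'
import numpy as np,cv2,json
from scipy.spatial.transform import Rotation as Ro
from scipy.optimize import minimize
from plant import r,capture,close_job,search_frame,outline_of
S=4
def save(p,n): cv2.imwrite('pics/'+n,p['frame'][:,:,::-1])
def proj(p,X):
    R=Ro.from_euler('xyz',p['rotation'],degrees=True).as_matrix()
    c=(np.atleast_2d(X)-p['origin'])@R@np.array(p['K']).T; return c[:,:2]/c[:,2:]
def ray(p,u,v,z):
    R=Ro.from_euler('xyz',p['rotation'],degrees=True).as_matrix()
    d=R@np.linalg.inv(p['K'])@np.array([u,v,1.]); o=np.array(p['origin'])
    return o+d*(z-o[2])/d[2]
def box(x0,x1,y0,y1,z0,z1): return np.array([[x,y,z] for x in(x0,x1) for y in(y0,y1) for z in(z0,z1)])/1000
def prism(pts,h): return np.array([[x,y,z] for x,y in pts for z in (0,h)])/1000
HAND=[box(-60,-15,-21,21,0,34),box(-32,18,-25,25,0,28),prism([(18,-24),(18,24),(52,27),(60,10),(60,-8),(48,-27)],18),
      prism([(0,20),(0,25),(35,47),(43,43),(20,20)],18)]
def HOLD(j): # jaw travel in mm; free pad face at x=-70+j
    f=-70+j; return [box(-140,140,-45,45,0,20),box(110,122,-40,40,0,66),box(f-50,f-20,-40,40,20,55),box(f-42,f-28,-13,13,55,101),box(f-20,f,-18,18,25,49)]
def place(B,x,y,yaw,z=0): return [b@Ro.from_euler('z',yaw,degrees=True).as_matrix().T+[x,y,z] for b in B]
def sil(p,B):
    m=np.zeros((480*S,640*S),np.uint8)
    for b in B:
        q=(proj(p,b)+.5)*S-.5
        cv2.fillConvexPoly(m,cv2.convexHull(np.round(q).astype(np.int32)),1)
    return m.astype(bool)
def up(m): return cv2.resize(m.astype(np.float32),None,fx=S,fy=S)>.5
def fit(views,build,x0,step):
    ms=[(p,up(m)) for p,m in views]
    def cost(v):
        t=0
        for p,m in ms:
            s=sil(p,build(v)); t+=1-(s&m).sum()/(s|m).sum()
        return t
    sx=np.array([x0]+[np.array(x0)+np.eye(len(x0))[i]*step[i] for i in range(len(x0))])
    o=minimize(cost,x0,method='Nelder-Mead',options=dict(initial_simplex=sx,xatol=1e-4,fatol=1e-4,maxiter=250)); return o.x,o.fun
def near(p,t,u,v):
    for d in outline_of(p,t):
        b=d['bbox']
        if b[0]-5<u<b[2]+5 and b[1]-5<v<b[3]+5: return d['region'],d['conf'],b
    return None
E
cat > m1.py <<'E'
from h import *
T=capture('top');D=capture('side')
c0=ray(T,388,278,.03);h0=ray(T,233,261,.02); print('c0',c0,'h0',h0,'stop',ray(T,180,266,.06),'jaw',ray(T,240,255,.08))
V=[(T,near(T,'cast',389,278)),(D,near(D,'cast',285,335))]
W=[(T,near(T,'holder',233,261)),(D,near(D,'holder',300,180))]
print([v[1] and v[1][1:] for v in V+W])
V=[(p,m[0]) for p,m in V if m];W=[(p,m[0]) for p,m in W if m]
f=lambda v:place(HAND,v[0],v[1],v[2]*100,.012)
for y in (1.2,1.5):
  for vs in (V,V[:1],V[1:]): print('cast',fit(vs,f,[c0[0],c0[1],y],[.01,.01,.15]))
g=lambda v:place(HOLD(v[3]*1000),v[0],v[1],v[2]*100)
for vs in (W,W[:1]): print('holder',fit(vs,g,[h0[0],h0[1],.95,.03],[.01,.01,.05,.01]))
E
python3 m1.py
```

```text
c0 [ 0.49727407 -0.14653677  0.03      ] h0 [0.55988216 0.20399056 0.02      ] stop [0.54756994 0.31644083 0.06      ] jaw [0.56011565 0.17988311 0.08      ]
[(0.68, [368.3, 254.2, 408.6, 302.9]), (0.9, [249.5, 309.7, 321.5, 358.0]), (0.93, [168.8, 234.1, 295.6, 290.4]), (0.67, [262.4, 110.0, 336.2, 237.0])]
cast (array([ 0.49832461, -0.14392207,  1.45088756]), np.float64(0.25334215997842635))
cast (array([ 0.49983314, -0.14497899,  1.45851145]), np.float64(0.10145337863344661))
cast (array([ 0.4977435 , -0.14370723,  1.42490768]), np.float64(0.13737806000368125))
cast (array([ 0.49881792, -0.14423039,  1.44893796]), np.float64(0.2506624722535633))
cast (array([ 0.49991498, -0.14479656,  1.46300618]), np.float64(0.10114369087400576))
cast (array([ 0.49674938, -0.14502482,  1.42376748]), np.float64(0.13730718834049793))
holder (array([0.56142331, 0.20901681, 0.94752366, 0.03454814]), np.float64(0.2425176815408594))
holder (array([0.56230188, 0.20817808, 0.94647255, 0.03354683]), np.float64(0.03341995452387492))
```

Run:
```python
from h import *
T=capture('top');D=capture('side')
def ov(p,Bs,c,w,z):
    im=cv2.resize(p['frame'][c[1]-w[1]:c[1]+w[1],c[0]-w[0]:c[0]+w[0],::-1],None,fx=z,fy=z,interpolation=cv2.INTER_CUBIC)
    for B,col in Bs:
        for b in B:
            q=(proj(p,b)+.5-[c[0]-w[0],c[1]-w[1]])*z
            for lo in (0,1):
                cv2.polylines(im,[cv2.convexHull(np.round(q[lo::2]).astype(np.int32))],True,col,1)
    return im
Bs=[(place(HAND,.499,-.1447,145.3,.012),(0,0,255)),(place(HOLD(33.5),.562,.2085,94.7),(0,255,0))]
im=np.vstack([np.hstack([ov(T,Bs,(389,278),(32,25),6),ov(D,Bs,(286,334),(40,25),5)[:, :400]][:2]) if 0 else np.hstack([ov(T,Bs,(389,278),(40,30),5),ov(D,Bs,(286,334),(40,30),5)]),np.hstack([ov(T,Bs,(233,261),(66,40),3),ov(D,Bs,(300,175),(66,40),3)])[:, :800] if 1 else 0]) if 0 else None
a=np.hstack([ov(T,Bs,(389,278),(40,30),5),ov(D,Bs,(286,334),(40,30),5)])
b=np.hstack([ov(T,Bs,(233,261),(80,35),3)[:, :480],ov(D,Bs,(300,168),(53,35),3)])
b=np.pad(b,((0,0),(0,max(0,800-b.shape[1])),(0,0)))[:, :800]
cv2.imwrite('pics/ov1.png',np.vstack([a,b]))
```

```text
(no output)
```

View pics/ov1.png

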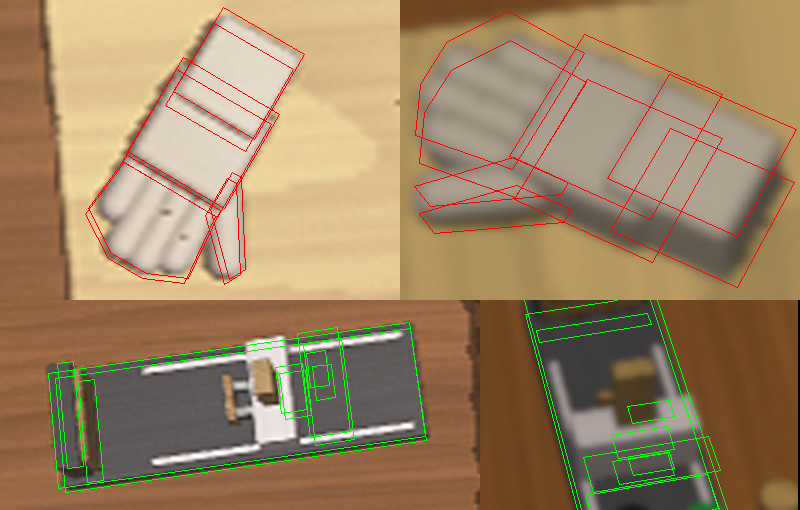

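The overlay shows the hand and bed models fit the top view well. The jaw (white block near crop 270,390) sits about 40 mm nearer the stop than my fit put it, so I'll measure it directly.

Run:
```python
from h import *
T=capture('top');D=capture('side')
H=np.array([.562,.2085]);a=np.deg2rad(94.65);ux=np.array([np.cos(a),np.sin(a)]);uy=np.array([-ux[1],ux[0]])
def hf(P): d=P[:2]-H; return np.round([d@ux*1000,d@uy*1000],1)
print('block top centre',hf(ray(T,242.7,256.3,.055)))
f=T['frame'][225:300,160:305].astype(int)
# jaw white mask, handle tan mask
w=(f.min(2)>170); n,l,s,c=cv2.connectedComponentsWithStats(w.astype(np.uint8)); print([(s[i].tolist(),c[i].round(1).tolist()) for i in range(1,n) if s[i][4]>40])
for t in ('jaw','pad','jaw_grip','pad_face'):
  for p in (T,D):
    for d in outline_of(p,t)[:1]: print(t,p is T,d['conf'],d['bbox'],hf(ray(p,*np.argwhere(d['region'])[:,::-1].mean(0),.06)))
W=near(T,'holder',233,261)[0]
# appearance cost: jaw top face (z .055) white, fit j
J=next((d['region'] for d in outline_of(T,'jaw')),None)
if J is not None:
  g=lambda v:place(HOLD(v[0]*1000)[2:],H[0],H[1],94.65)
  print('j fit',fit([(T,J)],g,[.07],[.01]))
  D1=next((d['region'] for d in outline_of(D,'jaw')),None)
  if D1 is not None: print('j side',fit([(D,D1)],g,[.07],[.01]))
# handle top via tan colour
hsv=cv2.cvtColor(T['frame'],cv2.COLOR_RGB2HSV)[236:285,210:262]
print('rows'); 
crop=cv2.resize(T['frame'][225:300,160:305,::-1],None,fx=5.5,fy=5.5,interpolation=cv2.INTER_CUBIC)
for j,col in ((68,(0,0,255)),(80,(0,255,0))):
  for b in place(HOLD(j),H[0],H[1],94.65)[2:]:
    q=(proj(T,b)+.5-[160,225])*5.5
    cv2.polylines(crop,[cv2.convexHull(np.round(q[1::2]).astype(np.int32))],True,col,1)
for h in (0,20):
  q=(proj(T,np.c_[place([box(110,110.01,-40,40,h,66)],H[0],H[1],94.65)[0]])+.5-[160,225])*5.5
  cv2.polylines(crop,[cv2.convexHull(np.round(q).astype(np.int32))],True,(255,0,255),1)
cv2.imwrite('pics/ov2.png',crop)
for t,z in(('rack',.165),('stump',.085),('fist',.05)):
  b=search_frame(T,t)[0]['bbox']; print(t,ray(T,b[0],b[1],z)[:2],ray(T,b[2],b[3],z)[:2])
```

```text
block top centre [-31.3   2.4]
[([41, 13, 51, 43, 438], [76.4, 33.4]), ([90, 12, 37, 6, 60], [108.2, 14.5]), ([93, 42, 38, 7, 68], [111.3, 45.0])]
jaw True 0.8 [228.3, 241.7, 252.7, 276.8] [-27.5   6.5]
jaw False 0.73 [277.5, 153.4, 319.1, 195.5] [-44.6   3.3]
pad False 0.39 [276.2, 155.7, 320.5, 194.9] [-44.4   4.4]
jaw_grip True 0.69 [227.9, 238.5, 251.8, 278.7] [-27.8   6.1]
jaw_grip False 0.72 [278.0, 150.6, 318.8, 193.4] [-44.7   4.6]Traceback (most recent call last):
  File "<stdin>", line 12, in <module>
TypeError: 'NoneType' object is not subscriptable
```

Run:
```python
from h import *
T=capture('top');D=capture('side')
H=np.array([.562,.2085])
g=lambda v:place(HOLD(v[0]*1000)[2:],H[0],H[1],94.65)
for p in(T,D):
  o=outline_of(p,'jaw')
  if o: print('j fit',fit([(p,o[0]['region'])],g,[.07],[.01]))
crop=cv2.resize(T['frame'][225:300,160:305,::-1],None,fx=5.5,fy=5.5,interpolation=cv2.INTER_CUBIC)
for j,col in ((70,(0,0,255)),(76,(0,255,0))):
  for b in place(HOLD(j),H[0],H[1],94.65)[2:]:
    q=(proj(T,b)+.5-[160,225])*5.5
    cv2.polylines(crop,[cv2.convexHull(np.round(q[1::2]).astype(np.int32))],True,col,1)
q=(proj(T,np.c_[place([box(110,110.01,-40,40,20,66)],H[0],H[1],94.65)[0]])+.5-[160,225])*5.5
cv2.polylines(crop,[cv2.convexHull(np.round(q).astype(np.int32))],True,(255,0,255),1)
cv2.imwrite('pics/ov2.png',crop)
for t,z in(('rack',.165),('stump',.085),('fist',.05)):
  o=search_frame(T,t)
  if o: b=o[0]['bbox']; print(t,ray(T,b[0],b[1],z)[:2],ray(T,b[2],b[3],z)[:2])
```

```text
j fit (array([0.07441406]), np.float64(0.18795159745799594))
j fit (array([0.07367188]), np.float64(0.10192087155963303))
rack [0.63241436 0.02177019] [ 0.41818017 -0.00809969]
stump [ 0.52759951 -0.23663492] [ 0.45892998 -0.29524485]
fist [ 0.65024507 -0.17732778] [ 0.56245178 -0.24568956]
```

View pics/ov2.png

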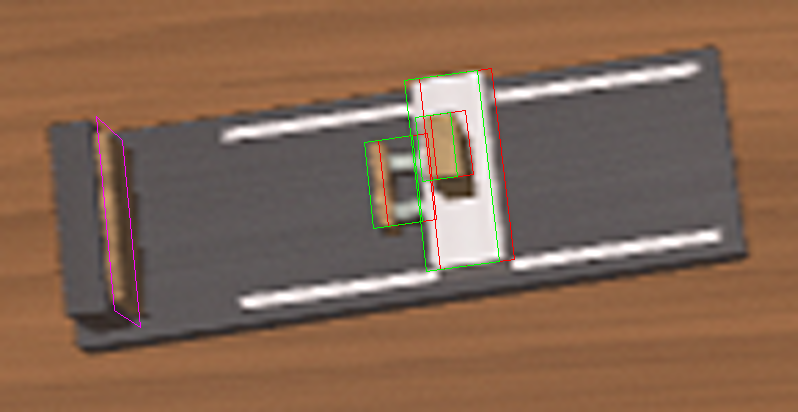

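The magenta stop-face line and the green jaw outline (74–76 mm travel) agree with the picture: block at (455,170), handle at (440,150). The jaw stands at about 74.5 mm, which leaves a gap of about 105 mm. That's too short for the 120 mm hand, so I'll open the jaw first.

```bash
python3 -m creep '[[60,0.3,-0.5,0,0,0,7],[60,0.66,-0.98,0,0,0,7],[60,0.66,-0.98,0,0,0,7],[60,0.66,-0.98,0,0,0,7],[60,0.66,-0.98,0,0,0,0],[60,0.66,-0.98,0,0,0,0],[60,0.66,-0.98,0,0,0,0],[60,0.66,-0.98,0,0,0,0]]' 15
python3 -m creep '[[60,0.66,-0.98,0,0,0,0],[60,0.66,-0.98,0,0,0,0],[60,0.66,-0.98,0,0,0,0],[60,0.66,-0.98,0,0,0,0],[60,0.66,-0.98,0,0,0,0],[60,0.66,-0.98,0,0,0,0],[60,0.66,-0.98,0,0,0,0],[60,0.66,-0.98,0,0,0,0]]'
python3 -m creep '[[60,0.66,-0.98,0,0,0,0],[60,0.66,-0.98,0,0,0,0],[60,0.36,-0.48,0,0,0,0],[60,0,0,0,0,0,0],[60,0,0,0,0,0,0]]'
```

```text
time_s: 2.87
tcp_pos: [0.3913, 0.4344, 0.2268]
eef_rot: [-180.0, -0.0, 4.6]
contact_force: [0.2, 1.3, 1.2]
gripper_width: 0.0603
gripper_force: 0.0
time_s: 3.53
tcp_pos: [0.5233, 0.2383, 0.2268]
eef_rot: [-180.0, -0.0, 4.6]
contact_force: [1.2, 1.1, -1.0]
gripper_width: 0.0601
gripper_force: 0.0
time_s: 3.95
tcp_pos: [0.565, 0.1778, 0.2264]
eef_rot: [180.0, 0.0, 4.5]
contact_force: [0.2, -0.3, 0.4]
gripper_width: 0.0601
gripper_force: 0.0
```

```bash
python3 -m creep '[[60,0,0,-0.6,0,0,0],[60,0,0,-1,0,0,0],[60,0,0,-1,0,0,0],[60,0,0,-1,0,0,0],[60,0,0,-1,0,0,0],[60,0,0,-0.9,0,0,0],[60,0,0,-0.6,0,0,0],[60,0,0,-0.4,0,0,0]]' 20
python3 -m creep '[[40,0,0,0,0,0,0],[20,0,0,0,0,0,0],[10,0,0,0,0,0,0],[10,0,0,0,0,0,0],[10,0,0,0,0,0,0],[10,0,0,0,0,0,0]]'
```

```text
time_s: 4.62
tcp_pos: [0.5634, 0.1792, 0.0622]
eef_rot: [179.9, 0.1, 4.7]
contact_force: [0.2, 1.0, -0.2]
gripper_width: 0.0599
gripper_force: 0.0
time_s: 5.12
tcp_pos: [0.5651, 0.1789, 0.065]
eef_rot: [-180.0, -0.1, 4.6]
contact_force: [0.1, -0.0, -1.1]
gripper_width: 0.0256
gripper_force: 0.0
```

```bash
python3 -m creep '[[8,0,0,-0.05,0,0,0],[8,0,0,0,0,0,0],[8,0,0,0,0,0,0],[8,0,0,0,0,0,0],[8,0,0,0,0,0,0],[8,0,0,0,0,0,0]]' 20
```

```text
time_s: 5.62
tcp_pos: [0.5649, 0.1783, 0.063]
eef_rot: [180.0, -0.0, 4.6]
contact_force: [1.1, -4.0, 3.2]
gripper_width: 0.0139
gripper_force: 20.0
```

```bash
python3 -m creep '[[8,0.01,-0.12,0,0,0,0],[8,0.015,-0.2,0,0,0,0],[8,0.015,-0.2,0,0,0,0],[8,0.02,-0.2,0,0,0,0],[8,0.015,-0.2,0,0,0,0],[8,0.015,-0.2,0,0,0,0],[8,0.015,-0.2,0,0,0,0],[8,0.015,-0.15,0,0,0,0]]'
python3 -m creep '[[8,0,0,0,0,0,0],[8,0,0,0,0,0,0]]'
python3 - <<'E'
from h import *
s=r.get_state();print(s['tcp_pos'],s['contact_force'])
E
```

```text
time_s: 6.28
tcp_pos: [0.5678, 0.1439, 0.063]
eef_rot: [-179.8, -0.1, 4.7]
contact_force: [-4.5, 8.2, 3.7]
gripper_width: 0.0141
gripper_force: 20.0
time_s: 6.45
tcp_pos: [0.5678, 0.1433, 0.0631]
eef_rot: [-179.9, -0.1, 4.7]
contact_force: [-3.0, 4.1, 4.5]
gripper_width: 0.0138
gripper_force: 20.0
[0.56784334 0.14330089 0.06305458] [-3.03146736  4.06910923  4.49139997]
```

```bash
python3 -m creep '[[87,0,0,0,0,0,0],[87,0,0,0,0,0,0],[87,0,0,0.5,0,0,0],[87,0,0,1,0,0,0],[87,0,0,1,0,0,0],[87,0,0,1,0,0,0],[87,0,0,1,0,0,0],[87,0,0,1,0,0,0]]' 12
python3 -m creep '[[87,0,0,1,0,0,0],[87,0,0,0.7,0,0,0],[87,-0.1,-0.5,0,0,0,-6.5],[87,-0.18,-1,0,0,0,-6.5],[87,-0.18,-1,0,0,0,-6.5],[87,-0.18,-1,0,0,0,-6.5],[87,-0.18,-1,0,0,0,-6.5],[87,-0.18,-1,0,0,0,-6.5]]'
python3 -m creep '[[87,-0.18,-1,0,0,0,0],[87,-0.18,-1,0,0,0,0],[87,-0.18,-1,0,0,0,0],[87,-0.18,-1,0,0,0,0],[87,-0.18,-1,0,0,0,0],[87,-0.18,-1,0,-2.87,-4.1,0],[87,-0.18,-0.5,0,-2.87,-4.1,0],[87,0,0,0,0,0,0]]'
python3 -m creep '[[87,0,0,0,0,0,0]]'
```

```text
time_s: 7.12
tcp_pos: [0.5674, 0.1417, 0.2012]
eef_rot: [-180.0, 0.0, 4.6]
contact_force: [-0.2, 0.3, 0.1]
gripper_width: 0.0621
gripper_force: 0.0
time_s: 7.78
tcp_pos: [0.5421, 0.0033, 0.2425]
eef_rot: [180.0, 0.0, -34.7]
contact_force: [0.2, -0.4, -0.1]
gripper_width: 0.0872
gripper_force: 0.0
time_s: 8.45
tcp_pos: [0.5057, -0.1601, 0.2401]
eef_rot: [179.7, -10.0, -34.5]
contact_force: [-0.9, 0.7, -1.5]
gripper_width: 0.0867
gripper_force: 0.0
time_s: 8.53
tcp_pos: [0.509, -0.1586, 0.2422]
eef_rot: [179.9, -9.9, -34.4]
contact_force: [0.1, 1.3, 0.8]
gripper_width: 0.0872
gripper_force: 0.0
```

```bash
python3 -m creep '[[87,0.23,0.13,-0.5,0,0,0],[87,0,0,-1,0,0,0],[87,0,0,-1,0,0,0],[87,0,0,-1,0,0,0],[87,0,0,-1,0,0,0],[87,0,0,-1,0,0,0],[87,0,0,-0.6,0,0,0],[87,0,0,-0.3,0,0,0]]'
python3 -m creep '[[87,0,0,0,0,0,0],[87,0,0,0,0,0,0]]'
python3 - <<'E'
from h import *
T=capture('top');D=capture('side')
a=cv2.resize(T['frame'][230:330,340:480,::-1],None,fx=5.7,fy=5.7)[:, :400*2]
b=cv2.resize(D['frame'][270:450,210:430,::-1],None,fx=3,fy=3)
a=cv2.resize(T['frame'][220:320,350:480,::-1],(390,300),interpolation=cv2.INTER_CUBIC); b=cv2.resize(D['frame'][280:440,210:418,::-1],(390,300))
cv2.imwrite('pics/g1.png',np.hstack([a,b]))
print(r.get_state()['tcp_pos'])
E
```

```text
time_s: 9.2
tcp_pos: [0.5167, -0.1547, 0.0806]
eef_rot: [179.8, -9.8, -34.4]
contact_force: [-0.2, -0.2, 0.3]
gripper_width: 0.0868
gripper_force: 0.0
time_s: 9.37
tcp_pos: [0.5178, -0.1547, 0.0831]
eef_rot: [179.9, -10.0, -34.3]
contact_force: [0.3, -0.3, -0.3]
gripper_width: 0.0872
gripper_force: 0.0
[ 0.51821688 -0.15470118  0.084031  ]
```

View pics/g1.png

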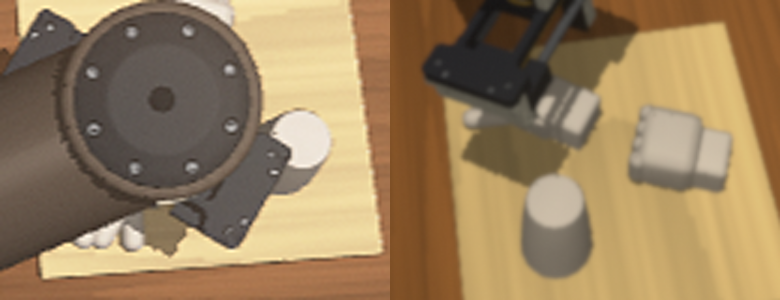

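The gripper straddles the palm. The stump (crop 300,150) sits just outside the body's corner and the fist is clear, so I'll descend slowly.

```bash
python3 -m creep '[[80,-0.12,-0.03,-0.4,0,0,0],[75,0,0,-0.5,0,0,0],[75,0,0,-0.5,0,0,0],[75,0,0,-0.4,0,0,0],[75,0,0,-0.3,0,0,0],[75,0,0,-0.3,0,0,0],[75,0,0,-0.1,0,0,0],[75,0,0,0,0,0,0]]'
python3 -m creep '[[75,0,0,0,0,0,0],[75,0,0,0,0,0,0]]'
python3 - <<'E'
from h import *
for i in range(3):
  capture('top');s=r.get_state();print(s['tcp_pos'],s['contact_force'])
E
```

```text
time_s: 10.13
tcp_pos: [0.5141, -0.1557, 0.0204]
eef_rot: [179.9, -10.0, -34.4]
contact_force: [0.9, 0.5, -0.2]
gripper_width: 0.0749
gripper_force: 0.0
time_s: 10.3
tcp_pos: [0.5146, -0.1556, 0.0211]
eef_rot: [179.9, -10.1, -34.4]
contact_force: [0.5, -0.1, 0.2]
gripper_width: 0.0753
gripper_force: 0.0
[ 0.5145683 -0.1555511  0.0210351] [-0.65147368 -0.12391527 -0.04001866]
[ 0.51447507 -0.15555435  0.02097247] [-0.23581845 -0.73823509 -0.2750869 ]
[ 0.51438386 -0.15555765  0.02085967] [-0.67562096  0.39538078  1.00722655]
```

```bash
python3 -m creep '[[68,0,0,-0.05,0,0,0],[62,0,0,0,0,0,0],[58,0,0,0,0,0,0],[55,0,0,0,0,0,0],[53,0,0,0,0,0,0],[52,0,0,0,0,0,0],[51,0,0,0,0,0,0],[50,0,0,0,0,0,0]]' 14
python3 -m creep '[[48,0,0,0,0,0,0],[46,0,0,0,0,0,0],[44,0,0,0,0,0,0],[42,0,0,0,0,0,0]]'
```

```text
time_s: 11.12
tcp_pos: [0.5139, -0.1557, 0.019]
eef_rot: [179.9, -10.0, -34.4]
contact_force: [0.1, -1.6, 0.8]
gripper_width: 0.0505
gripper_force: 0.7
time_s: 11.45
tcp_pos: [0.5138, -0.1557, 0.019]
eef_rot: [179.9, -10.0, -34.4]
contact_force: [-0.6, -1.8, 0.9]
gripper_width: 0.05
gripper_force: 14.0
```

```bash
python3 -m creep '[[42,0,0,0.1,0,0,0],[42,0,0,0.3,0,0,0],[42,0,0,0.6,0,0,0],[42,0,0,0.9,0,0,0],[42,0,0,0.9,0,0,0],[42,0,0,0.9,0,0,0],[42,0,0,0.9,0,0,0],[42,0,0,0.9,0,0,0]]'
python3 -m creep '[[42,0,0,0.9,0,0,0],[42,0,0,0.9,0,0,0],[42,0,0,0.7,0,0,0],[42,0,0,0.4,0,0,0],[42,0,0,0.2,0,0,0],[42,0,0,0,0,0,0],[42,0,0,0,0,0,0]]'
python3 - <<'E'
from h import *
T=capture('top');D=capture('side');s=r.get_state();print(s['tcp_pos'],s['eef_rot'],s['contact_force'],s['gripper_force'])
a=cv2.resize(T['frame'][210:310,340:470,::-1],(390,300),interpolation=cv2.INTER_CUBIC); b=cv2.resize(D['frame'][180:340,210:418,::-1],(390,300))
cv2.imwrite('pics/g2.png',np.hstack([a,b]))
E
```

```text
time_s: 12.12
tcp_pos: [0.5134, -0.1553, 0.1575]
eef_rot: [179.9, -10.0, -34.3]
contact_force: [1.0, -0.2, -1.6]
gripper_width: 0.0501
gripper_force: 14.0
time_s: 12.7
tcp_pos: [0.5133, -0.1555, 0.233]
eef_rot: [179.9, -9.9, -34.4]
contact_force: [-0.6, 0.4, -2.9]
gripper_width: 0.0501
gripper_force: 14.0
[ 0.51318131 -0.15560923  0.23255612] [179.81221367  -9.8942897  -34.35270407] [ 0.19388442 -0.57050825 -2.45586867] 13.95143374800682
```

View pics/g2.png

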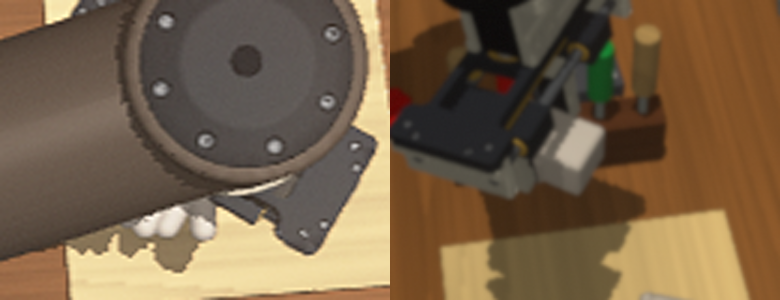

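Both views show the hand lifted level between the fingers: fingertips at crop (175,220), wrist block at (575,150). Next I'll carry it over the rack.

```bash
python3 -m creep '[[42,0.05,0.3,0,0,0,0],[42,0.1,0.6,0,0,0,-3],[42,0.1,0.9,0,0,0,-6],[42,0.1,0.9,0,0,0,-6],[42,0.1,0.9,0,0,0,-6],[42,0.1,0.9,0,0,0,-6],[42,0.1,0.9,0,0,0,-6],[42,0.1,0.9,0,0,0,-6]]'
python3 -m creep '[[42,0.1,0.9,0,0,0,-6],[42,0.1,0.9,0,0,0,-5.9],[42,0.1,0.9,0,0,0,0],[42,0.1,0.9,0,0,0,0],[42,0.1,0.9,0,0,0,0],[42,0.1,0.9,0,0,0,0],[42,0.1,0.9,0,0,0,0],[42,0.1,0.9,0,0,0,0]]'
python3 -m creep '[[42,0.1,0.9,0,0,0,0],[42,0.1,0.7,0,0,0,0],[42,0.1,0.5,0,0,0,0],[42,0,0.2,0,0,0,0],[42,0,0,0,0,0,0],[42,0,0,0,0,0,0],[42,0,0,0,0,0,0]]'
```

```text
time_s: 13.47
tcp_pos: [0.5324, 0.0034, 0.2333]
eef_rot: [179.8, -10.0, -73.6]
contact_force: [0.4, -1.8, -2.0]
gripper_width: 0.0503
gripper_force: 13.9
time_s: 14.13
tcp_pos: [0.5524, 0.1834, 0.2331]
eef_rot: [179.8, -10.1, -85.2]
contact_force: [0.8, -0.2, -2.1]
gripper_width: 0.0498
gripper_force: 14.0
time_s: 14.72
tcp_pos: [0.56, 0.2384, 0.2341]
eef_rot: [179.9, -10.0, -85.3]
contact_force: [0.1, -0.7, -1.9]
gripper_width: 0.05
gripper_force: 14.0
```

```bash
python3 -m creep '[[42,0,-0.27,-0.4,0,0,0],[42,0,0,-0.8,0,0,0],[42,0,0,-1,0,0,0],[42,0,0,-1,0,0,0],[42,0,0,-1,0,0,0],[42,0,0,-1,0,0,0],[42,0,0,-0.8,0,0,0],[42,0,0,-0.6,0,0,0]]'
python3 -m creep '[[42,0,0,-0.4,0,0,0],[42,0,0,-0.3,0,0,0],[42,0,0,-0.2,0,0,0],[42,0,0,0,0,0,0],[42,0,0,0,0,0,0],[42,0,0,0,0,0,0]]'
python3 - <<'E'
from h import *
T=capture('top');D=capture('side');s=r.get_state();print(s['tcp_pos'],s['eef_rot'],s['contact_force'])
a=cv2.resize(T['frame'][220:300,160:264,::-1],(390,300),interpolation=cv2.INTER_CUBIC); b=cv2.resize(D['frame'][95:215,230:386,::-1],(390,300),interpolation=cv2.INTER_CUBIC)
cv2.imwrite('pics/g3.png',np.hstack([a,b]))
E
```

```text
time_s: 15.38
tcp_pos: [0.5592, 0.2305, 0.0667]
eef_rot: [179.8, -10.1, -85.3]
contact_force: [-0.3, 0.1, -2.5]
gripper_width: 0.0496
gripper_force: 14.0
time_s: 15.88
tcp_pos: [0.5607, 0.233, 0.0475]
eef_rot: [180.0, -10.0, -85.3]
contact_force: [-0.2, -0.2, -1.7]
gripper_width: 0.0497
gripper_force: 14.0
[0.56064669 0.233066   0.04743129] [179.96398902  -9.95277643 -85.2567204 ] [-0.72532764 -0.43820812 -3.63855548]
```

View pics/g3.png

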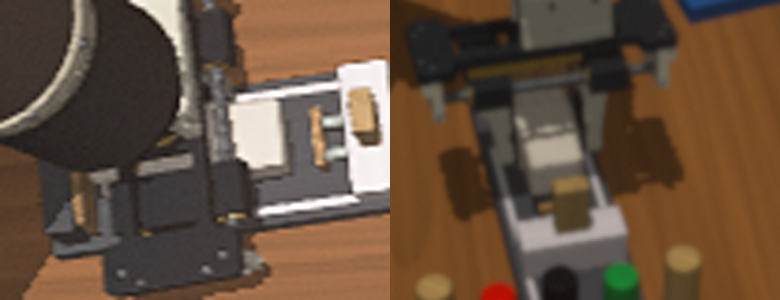

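Run:
```python
from h import *
T=capture('top')
H=np.array([.562,.2085]);a=np.deg2rad(94.7);ux=np.array([np.cos(a),np.sin(a)]);uy=np.array([-ux[1],ux[0]])
hf=lambda P:np.round([(P[:2]-H)@ux*1000,(P[:2]-H)@uy*1000],1)
f=T['frame'].astype(int)
for v in (248,252,256,260,263): print(v,f[v,219:256].min(1))
print([ (u,hf(ray(T,u,256,.0745))) for u in (233,234,235,236)])
for u in (224,228,232): print(u,f[240:275,u].min(1))
print([hf(ray(T,228,v,.0745)) for v in (246,247,248,264,265,266)])
```

```text
248 [ 88  84 177 214 214 217 220 222 220 219 217 218 220 217 208 145  91  96
  96  97  98  97  98  88  88 111 106  95  96  99  96  81 212 175 105 121
 122]
252 [ 98  84  99 189 219 216 217 217 216 219 218 219 219 222 212 157 101  71
  84  98  97  98  98  81  99 113  82 195 236 223 201 184 164 229 182 109
 121]
256 [107  96 103 195 223 219 220 218 221 220 219 219 219 220 217 195 132  73
  89  99  99  97  96  94 102 101  91  64  85 100  99 100  84 211 248 178
  64]
260 [100  85  73 102 196 225 222 221 220 221 220 220 220 220 222 210 146  93
  68  85 100  99  98  96  92 106 115 107 162 192 212 232 234 193 225 240
 239]
263 [ 60  57  59  56  44  29  99 198 226 217 214 212 211 208 213 209 147  95
  76  86  97  95  96  97  80 111 119  81  63  89  93  96  94  79 220 243
 240]
[(233, array([-12.2,   3. ])), (234, array([-14.4,   3.3])), (235, array([-16.6,   3.7])), (236, array([-18.8,   4. ]))]
224 [ 50  46  43  54  46 214 248 187 217 216 214 216 216 218 220 219 219 221
 223 224 225 229 200  29  39  44  45  48  45  48  49  52  53  51  56]
228 [ 83  77 104  89 145 250 184 192 219 217 218 218 219 219 219 219 220 218
 219 221 221 220 219 217 202  94  99  81  52  91  55  56  54  51  50]
232 [ 81  64  99  88 241 244 188 220 217 221 220 221 222 221 220 220 220 220
 219 220 220 219 223 208  93 104 102  56 100  99  99  95  99  94  86]
[array([ -3.7, -21. ]), array([ -3.5, -18.8]), array([ -3.2, -16.5]), array([ 0.6, 19.3]), array([ 0.9, 21.5]), array([ 1.1, 23.8])]
```

```bash
python3 -m creep '[[42,-0.01,0.12,-0.15,0,0,0],[42,0,0,-0.2,0,0,0],[42,0,0,-0.15,0,0,0],[42,0,0,-0.1,0,0,0],[42,0,0,-0.05,0,0,0],[42,0,0,-0.04,0,0,0],[42,0,0,0,0,0,0],[42,0,0,0,0,0,0]]'
python3 -m creep '[[42,0,0,0,0,0,0],[42,0,0,-0.02,0,0,0],[42,0,0,-0.02,0,0,0],[42,0,0,0,0,0,0]]'
```

```text
time_s: 16.7
tcp_pos: [0.56, 0.2356, 0.0293]
eef_rot: [179.9, -10.0, -85.3]
contact_force: [-0.3, -0.5, -2.7]
gripper_width: 0.0498
gripper_force: 14.0
time_s: 17.03
tcp_pos: [0.5599, 0.2356, 0.0283]
eef_rot: [179.9, -10.0, -85.3]
contact_force: [0.1, -1.0, -2.1]
gripper_width: 0.0498
gripper_force: 14.0
```

```bash
for i in 1 2 3; do python3 -m creep '[[42,0,0,-0.02,0,0,0],[42,0,0,0,0,0,0],[42,0,0,0,0,0,0],[42,0,0,0,0,0,0]]' | egrep 'tcp|contact'; done
```

```text
tcp_pos: [0.56, 0.2356, 0.0278]
contact_force: [0.7, 0.7, -3.4]
tcp_pos: [0.5599, 0.2356, 0.0273]
contact_force: [-0.1, -1.1, -2.4]
tcp_pos: [0.56, 0.2357, 0.0271]
contact_force: [-2.2, 0.6, 1.7]
```

```bash
python3 -m creep '[[49.8,0,0,0,0,0,0],[52,0,0,0,0,0,0],[55,0,0,0,0,0,0],[60,0,0,0,0,0,0],[66,0,0,0,0,0,0],[70,0,0,0,0,0,0],[70,0,0,0,0,0,0],[70,0,0,0,0,0,0]]' 5
python3 -m creep '[[70,0,-0.05,0.2,0,0,0],[70,0,-0.08,0.5,0,0,0],[70,0,-0.15,0.9,0,0,0],[70,0,-0.15,0.9,0,0,0],[70,0,-0.15,0.9,0,0,0],[70,0,0,0.9,0,0,0],[70,0,0,0.9,0,0,0],[70,0,0,0.9,0,0,0]]'
```

```text
time_s: 18.7
tcp_pos: [0.56, 0.2356, 0.0268]
eef_rot: [179.9, -10.0, -85.3]
contact_force: [0.8, 1.0, -0.6]
gripper_width: 0.0693
gripper_force: 0.0
time_s: 19.37
tcp_pos: [0.5599, 0.2208, 0.1819]
eef_rot: [179.9, -10.0, -85.3]
contact_force: [0.1, -0.1, 0.4]
gripper_width: 0.0704
gripper_force: 0.0
```

```bash
python3 -m creep '[[50,0,-0.3,0.5,4.98,0.41,0],[50,0.04,-0.4,0.3,4.98,0.41,0],[50,0.04,-0.4,0,0,0,6.9],[50,0.04,-0.4,0,0,0,6.9],[50,0.04,-0.4,0,0,0,6.9],[50,0.04,-0.4,0,0,0,6.9],[50,0.04,-0.4,0,0,0,6.9],[50,0.04,-0.4,0,0,0,6.9]]' 20
python3 -m creep '[[50,0.04,0,0,0,0,6.9],[50,0,0,0,0,0,6.9],[50,0,0,0,0,0,6.9],[50,0,0,0,0,0,6.9],[50,0,0,0,0,0,6.9],[50,0,0,0,0,0,6.9],[50,0,0,0,0,0,6.9],[50,0,0,0,0,0,0.3]]'
python3 -m creep '[[50,0,0,0,0,0,0],[50,0,0,0,0,0,0]]'
python3 - <<'E'
from h import *
T=capture('top');D=capture('side');s=r.get_state();print(s['tcp_pos'],s['eef_rot'],s['contact_force'])
a=cv2.resize(T['frame'][220:300,160:264,::-1],(390,300),interpolation=cv2.INTER_CUBIC); b=cv2.resize(D['frame'][95:215,230:386,::-1],(390,300),interpolation=cv2.INTER_CUBIC)
cv2.imwrite('pics/g4.png',np.hstack([a,b]))
E
```

```text
time_s: 20.03
tcp_pos: [0.5669, 0.1429, 0.2007]
eef_rot: [180.0, -0.0, -43.5]
contact_force: [0.5, 0.4, -0.1]
gripper_width: 0.0502
gripper_force: 0.0
time_s: 20.7
tcp_pos: [0.5679, 0.1435, 0.2006]
eef_rot: [179.9, -0.1, 5.1]
contact_force: [-0.4, -0.4, -0.8]
gripper_width: 0.0503
gripper_force: 0.0
time_s: 20.87
tcp_pos: [0.5679, 0.1436, 0.2]
eef_rot: [179.9, -0.1, 4.5]
contact_force: [-0.7, -0.2, 0.8]
gripper_width: 0.0497
gripper_force: 0.0
[0.56790279 0.14356196 0.19964474] [ 1.79906148e+02 -2.89551254e-02  4.59530235e+00] [-0.19465263  0.60748277  0.98837314]
```

View pics/g4.png

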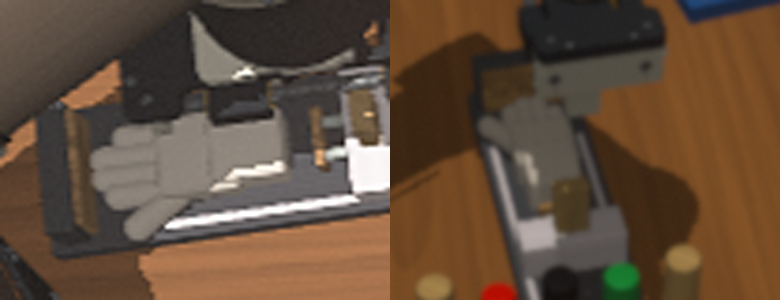

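Top view: the hand lies straight and palm down on the bed, fingertips (92,160) just short of the cork face (about 95), wrist end (285,140), with the pad (318,140) still clear. The gripper is above the handle, so I'll pinch it and close.

```bash
python3 -m creep '[[50,0,0,-0.5,0,0,0],[50,0,0,-0.9,0,0,0],[50,0,0,-1,0,0,0],[50,0,0,-1,0,0,0],[50,0,0,-0.9,0,0,0],[50,0,0,-0.6,0,0,0],[50,0,0,-0.4,0,0,0],[50,0,0,-0.15,0,0,0]]' 20
python3 -m creep '[[30,0,0,0,0,0,0],[8,0,0,0,0,0,0],[8,0,0,0,0,0,0],[8,0,0,0,0,0,0],[8,0,0,0,0,0,0],[8,0,0,0,0,0,0],[8,0,0,0,0,0,0],[8,0,0,0,0,0,0]]'
python3 -m creep '[[8,0,0,0,0,0,0],[8,0,0,0,0,0,0],[8,0,0,0,0,0,0]]'
```

```text
time_s: 21.63
tcp_pos: [0.5672, 0.1432, 0.0615]
eef_rot: [179.8, 0.1, 4.7]
contact_force: [0.1, -0.0, 0.4]
gripper_width: 0.0499
gripper_force: 0.0
time_s: 22.3
tcp_pos: [0.5682, 0.1436, 0.0636]
eef_rot: [179.9, -0.1, 4.8]
contact_force: [-1.1, -1.2, 5.3]
gripper_width: 0.0141
gripper_force: 20.0
time_s: 22.55
tcp_pos: [0.5682, 0.1436, 0.0636]
eef_rot: [179.9, -0.0, 4.8]
contact_force: [-0.5, -1.2, 5.8]
gripper_width: 0.0136
gripper_force: 20.0
```

```bash
python3 -m creep '[[8,-0.005,0.06,0,0,0,0],[8,-0.005,0.08,0,0,0,0],[8,-0.005,0.08,0,0,0,0],[8,-0.01,0.08,0,0,0,0],[8,-0.005,0.08,0,0,0,0],[8,-0.01,0.08,0,0,0,0],[8,-0.005,0.06,0,0,0,0],[8,0,0.04,0,0,0,0]]' | egrep 'tcp|contact'
for i in 1 2 3 4 5 6; do python3 -m creep '[[8,-0.002,0.02,0,0,0,0],[8,-0.001,0.02,0,0,0,0],[8,-0.003,0.02,0,0,0,0]]' | egrep 'tcp|contact'; done
```

```text
tcp_pos: [0.5671, 0.1562, 0.0636]
contact_force: [0.7, -10.3, 5.6]
tcp_pos: [0.567, 0.1576, 0.0636]
contact_force: [1.8, -9.2, 4.8]
tcp_pos: [0.5668, 0.1591, 0.0636]
contact_force: [1.9, -8.7, 6.8]
tcp_pos: [0.5667, 0.1606, 0.0636]
contact_force: [1.7, -9.3, 6.0]
tcp_pos: [0.5666, 0.162, 0.0636]
contact_force: [2.7, -9.3, 4.9]
tcp_pos: [0.5665, 0.1633, 0.0636]
contact_force: [2.6, -10.1, 5.7]
tcp_pos: [0.5664, 0.1648, 0.0636]
contact_force: [3.4, -12.3, 5.5]
```

```bash
for i in 1 2; do python3 -m creep '[[8,-0.002,0.02,0,0,0,0],[8,-0.001,0.02,0,0,0,0]]' | egrep 'tcp|contact'; done
python3 - <<'E'
from h import *
F=[]
for i in range(4):
  T=capture('top');D=capture('side');F.append(r.get_state()['contact_force'])
print(np.mean(F,0),r.get_state()['tcp_pos'])
a=cv2.resize(T['frame'][220:300,160:264,::-1],(390,300),interpolation=cv2.INTER_CUBIC); b=cv2.resize(D['frame'][95:215,230:386,::-1],(390,300),interpolation=cv2.INTER_CUBIC)
cv2.imwrite('pics/g5.png',np.hstack([a,b]))
E
```

```text
tcp_pos: [0.5663, 0.1656, 0.0636]
contact_force: [3.0, -10.6, 4.7]
tcp_pos: [0.5662, 0.1665, 0.0636]
contact_force: [3.6, -11.8, 5.4]
[  2.75610346 -11.26881265   5.34990802] [0.56623944 0.16661639 0.06364955]
```

View pics/g5.png

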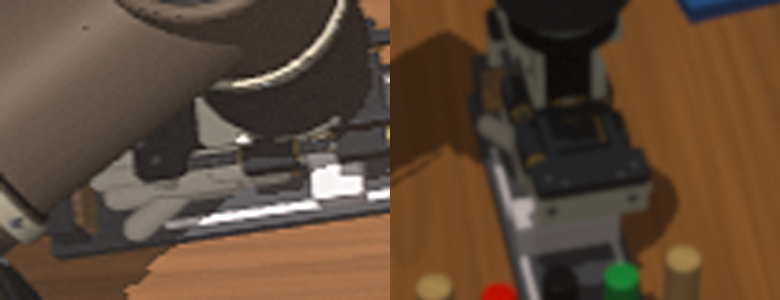

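The arm hides the pad in this view, but the fingertips are at the stop. The force rise of about 2 N and the jaw travel of 62.9 mm both put the pad about 3 mm in, so it needs another 3 mm.

```bash
for i in 1 2; do python3 -m creep '[[8,-0.002,0.02,0,0,0,0],[8,-0.002,0.02,0,0,0,0],[8,-0.002,0.02,0,0,0,0]]' | egrep 'tcp|contact'; done
python3 - <<'E'
from h import *
F=[]
for i in range(6):
  T=capture('top');F.append(r.get_state()['contact_force'])
print(np.mean(F,0),r.get_state()['tcp_pos'])
E
```

```text
tcp_pos: [0.5661, 0.1679, 0.0636]
contact_force: [4.2, -12.5, 5.4]
tcp_pos: [0.566, 0.1692, 0.0636]
contact_force: [4.1, -13.7, 5.7]
[  3.84868735 -12.61711574   5.31722529] [0.56600564 0.16927919 0.06363063]
```

```bash
python3 -m creep '[[8,0,-0.02,0,0,0,0],[8,0,0,0,0,0,0],[8,0,0,0,0,0,0]]'|egrep 'tcp|contact'
python3 -m creep '[[18,0,0,0,0,0,0],[24,0,0,0,0,0,0],[34,0,0,0,0,0,0],[40,0,0,0,0,0,0],[40,0,0,0,0,0,0],[40,0,0,0.3,0,0,0],[40,0,0,0.7,0,0,0],[40,0,0,1,0,0,0]]' 
python3 -m creep '[[40,0,0,1,0,0,0],[40,0,0,1,0,0,0],[40,0,0,1,0,0,0],[40,-0.6,0,1,0,0,0],[40,-1,0,1,0,0,0],[40,-1,0,0,0,0,0],[40,-1,0.3,0,0,0,0],[40,-1,0.5,0,0,0,0]]'
python3 -m creep '[[40,-0.6,0.8,0,0,0,0],[40,0,1,0,0,0,0],[40,0,1,0,0,0,0],[40,0,1,0,0,0,0],[40,0,1,0,0,0,0],[40,0,1,0,0,0,0],[40,0,1,0,0,0,0],[40,0,1,0,0,0,0]]'
python3 -m creep '[[40,0,1,0,0,0,0],[40,0,1,0,0,0,0],[40,0,0.5,0,0,0,0],[40,0,0,0,0,0,0],[40,0,0,0,0,0,0]]'
python3 - <<'E'
from h import *
T=capture('top');D=capture('side')
H=np.array([.562,.2085])
def crop(p,x,y,w,h,W,Hh):
    return cv2.resize(p['frame'][y:y+h,x:x+w,::-1],(W,Hh),interpolation=cv2.INTER_CUBIC)
a=crop(T,160,220,104,80,520,400);b=crop(D,250,95,70,100,280,400)
for B,c in ((place(HOLD(66)[2:4],*H,94.7),(0,255,0)),(place(HAND,H[0]+.05*np.cos(np.deg2rad(94.7)),H[1]+.05*np.sin(np.deg2rad(94.7)),94.7,.02),(0,0,255))):
  for q in B: cv2.polylines(a,[cv2.convexHull(np.round((proj(T,q)+.5-[160,220])*5).astype(np.int32)[1::2])],True,c,1)
cv2.imwrite('pics/fin.png',np.hstack([a,b]))
for t,z,g in (('cast',.02,lambda v:place(HAND,v[0],v[1],v[2]*100,.02)),):
  o=near(T,t,200,263)
  if o:
    v,c=fit([(T,o[0])],g,[.558,.258,.947],[.005,.005,.03]);d=v[:2]-H;u=np.deg2rad(94.7);print(v,c,'xh',d@[np.cos(u),np.sin(u)],'yh',d@[-np.sin(u),np.cos(u)])
E
```

```text
tcp_pos: [0.566, 0.1692, 0.0636]
contact_force: [3.9, -11.6, 5.4]
time_s: 27.17
tcp_pos: [0.5641, 0.1706, 0.1121]
eef_rot: [179.8, 0.2, 4.7]
contact_force: [0.4, 0.8, 0.4]
gripper_width: 0.0402
gripper_force: 0.0
time_s: 27.83
tcp_pos: [0.4494, 0.1907, 0.2391]
eef_rot: [180.0, -0.1, 4.7]
contact_force: [0.4, -0.2, 0.4]
gripper_width: 0.0402
gripper_force: 0.0
time_s: 28.5
tcp_pos: [0.4352, 0.3874, 0.2388]
eef_rot: [179.9, -0.0, 4.8]
contact_force: [-0.0, 0.1, 0.1]
gripper_width: 0.0403
gripper_force: 0.0
time_s: 28.92
tcp_pos: [0.4351, 0.4487, 0.2379]
eef_rot: [179.9, 0.0, 4.8]
contact_force: [0.1, -0.6, -0.8]
gripper_width: 0.0397
gripper_force: 0.0Traceback (most recent call last):
  File "<stdin>", line 8, in <module>
cv2.error: OpenCV(4.12.0) /io/opencv/modules/imgproc/src/convhull.cpp:143: error: (-215:Assertion failed) total >= 0 && (depth == CV_32F || depth == CV_32S) in function 'convexHull'
```

Run:
```python
from h import *
T=capture('top');D=capture('side')
H=np.array([.562,.2085]);u=np.deg2rad(94.7)
def crop(p,x,y,w,h,W,Hh): return cv2.resize(p['frame'][y:y+h,x:x+w,::-1],(W,Hh),interpolation=cv2.INTER_CUBIC)
a=crop(T,163,230,100,60,500,300);r0=a.copy();b=crop(D,250,95,75,150,300,600)
for B,c in ((place(HOLD(66)[2:4],H[0],H[1],94.7),(0,255,0)),(place(HAND,H[0]+.05*np.cos(u),H[1]+.05*np.sin(u),94.7,.02),(0,0,255))):
  for q in B: cv2.polylines(a,[cv2.convexHull(np.ascontiguousarray(np.round((proj(T,q[1::2])+.5-[163,230])*5).astype(np.int32)))],True,c,1)
cv2.imwrite('pics/fin.png',np.hstack([np.vstack([r0,a]),b]))
f=T['frame'].astype(int)
for v in (250,254,258,262): print(v,f[v,225:256].min(1))
for k in range(3):
  T=capture('top');o=near(T,'cast',200,263)
  if o and o[2][2]-o[2][0]<80:
    v,c=fit([(T,o[0])],lambda v:place(HAND,v[0],v[1],v[2]*100,.02),[.558,.258,.947],[.005,.005,.03]);d=v[:2]-H;print(v,c,'xh',d@[np.cos(u),np.sin(u)],'yh',d@[-np.sin(u),np.cos(u)])
  o=outline_of(T,'jaw')
  if o: print('j',fit([(T,o[0]['region'])],lambda v:place(HOLD(v[0]*1000)[2:4],H[0],H[1],94.7),[.066],[.005]))
```

```text
250 [198 202 203 206 203 199 201 196 176 118  88 107  86  77 109 169 143 106
 110 113 114 110  72  37 193 232 230 214 142  84  90]
254 [198 197 197 198 199 199 200 201 194 125  90 105  82 135 156 145 110  99
 108 113 114 119  99  57 112 206 229 232 162  79  87]
258 [198 199 198 199 200 200 198 200 193 161 128 105  90  61  75 110 213 173
  67  52  55  55  56  53  41 195 231 231 214 137  86]
262 [202 201 201 202 202 201 202 200 199 189 125  87  98 110 174 156 194 225
 224 224 226 228 228 229 229 226 224 227 234 160  80]
[0.55819992 0.25749178 0.94682304] 0.10174190269371164 xh 0.049138410462976886 yh -0.000227012658332837
j (array([0.0656875]), np.float64(0.1897863093082217))
[0.55879747 0.25673185 0.93851694] 0.09995331465919699 xh 0.04833207383934861 yh -0.0007602815982157341
j (array([0.066625]), np.float64(0.18395857756936307))
[0.55901998 0.2576481  0.93177101] 0.1158339197748065 xh 0.04922701390444541 yh -0.0010571218412846251
```

View pics/fin.png

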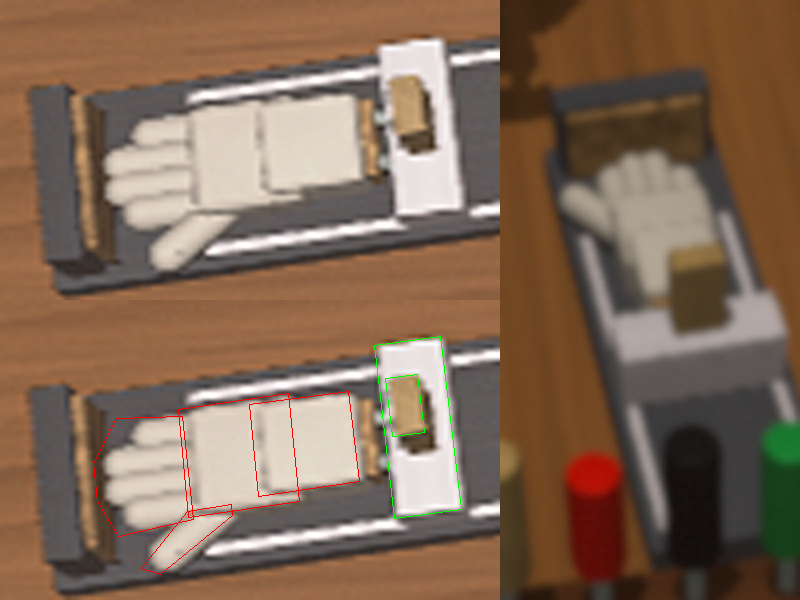

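The final view shows the hand straight on the centre line with its fingertips (105,160) against the cork face. The pad (368,140) is pressed against the wrist end. The distance from pad face to block is about 5 px, against about 8 px when the pad was free, so it is pushed in about 6–7 mm. That agrees with the force and the jaw travel, so I'm handing in.

```bash
python3 -c "
from plant import close_job
print(close_job())"
```

```text
the job is handed in; nothing more can be done
None
```

The job is handed in: the plaster hand lies palm down and centred on the bed, fingertips on the stop and the jaw's pad pushed about half-way in (about 6 mm, judged from force, jaw travel and the last picture), with the robot clear of it at about 29 s.

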